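# Back the pipe turner off by one notch

### The arm

A 6-joint arm with a two-finger parallel gripper is mounted at the origin on the work surface; the furniture and walls round the work are solid. World frame = base frame: x ahead of the robot, y to its left, z up, the work surface at z = 0. Lengths are in mm, angles in rad, forces in N, time in s.
With the tool pointing down it reaches from about 350 to 925 mm from the base axis. Payload 6.4 kg.
Tool frame: the origin (TCP) lies midway between the tips of the shut fingers; the grasp point (between the pads) lies robot.pinch_z behind it (robot.pinch_z is the distance from the TCP to the grasp point, in mm); z points along the fingers, x is the direction in which the jaws open and shut, and the axes are right-handed (so a half turn about z gives the same grasp; the last joint's range is limited). The gripper opens to 94 mm and grips with 3 to 60 N. Pads are 16 mm wide; open, the fingers measure 119 mm over their backs; the gripper's body (75 mm by 177 mm) begins 78 mm behind the grasp point.
Start: joints at [-1.356, 0.245, 1.558, -0, 1.339, -0.174], TCP at [246.406, -601.496, 176.555] pointing down, gripper open.
Joint ranges: [-3.13, 3.13], [-1.02, 2.26], [0.13, 2.54], [-0.95, 4.09], [0.21, 2.88], [-2.74, 2.74]. Speed limits (rad/s): [2.57, 2.57, 3.14, 3.14, 3.14, 3.14].

### API

Orientations are given as a unit quaternion [x, y, z, w].
In Python, from station import robot gives the robot as it stands.
- The arm moves only by the tool jog_arm, never from a script. Its argument "motion" is a list of rows, each a list of 7 numbers: the shift along the tool's x, y, z in mm, then the turn, a rotation vector about the tool's x, y, z in rad, then the closure, from 0 (fully open) to 1 (shut). In form: [[tx, ty, tz, rx, ry, rz, gripper], ...]. A call has 1 to 5 rows; each row is the pose to reach, as a shift and turn from the pose commanded when the call began, along the tool's axes at that moment; what a row does not reach only later rows make up. A row lasts 1/8 s, in which the tool goes at most 62.5 mm and 10.7 degrees, less where a joint would pass 70% of its speed; a pose out of reach is approached as far as the arm can. A call with a gripper value outside its range is refused whole. The fingers move at their own pace and stop on an object; "newtons" is the grip in N (left out, the last holds). Time passes only in rows, so rows that repeat a pose let the fingers close. It gives the time, the measured TCP pose, the force and the opening at its end, in the units of the state.
- robot.get_obs(): the state, without advancing time (a new reading comes with each control period).
- robot.get_image(name): name is "side" or "top" or "wrist"; returns (picture, depth): 400x640x3 uint8, blue, green, red; 400x640 float32, mm along the optical axis (not along the pixel's ray), 0 where there is no reading.
- robot.camera_model(name): a dict with "mtx" (3x3 intrinsics, pixels), "distortion" ([k1, k2, p1, p2, k3] as OpenCV has them; the pictures are not rectified), "R" (3x3) and "t" (3): a world point X has camera coordinates R X + t. Camera axes: x right, y down, z forward; pixel columns grow to the right and rows downward; lengths in mm; the calibration is good to about 2 mm. A picture is of the moment at which its call begins: read the wrist's pose just before it. camera_model takes no time and is no camera call; for the wrist camera it gives the pose at the moment of the call.
- robot.sign_off(): hands the job in, once; it reports no verdict.
Trained networks look in the newest picture that a camera, given by its name, has taken for a name from the list of things; names that differ only in an ending like _2 or _b are one class to them, and where a whole thing is asked for, a point or a joint stands for the part that bears it (a point fixed in the world has none). Each returns a list of dicts, best first, with "confidence" (0 to 1); they miss things now and then, are a little off and sometimes report something else, mostly with a low value. They report only what shows in the picture. A call takes as long as a camera call.
- robot.look_for(thing, camera): "extent" ([centre column, centre row, width, height] in pixels, round what is visible of it).
The state is a dict: "time_s": time; "joints": joint angles; "joint_velocities": joint speeds; "joint_efforts": joint torques, N m; "eef_pos": TCP position; "tool_rot": TCP orientation; "ft_force": force on the tool from outside, world axes, zero at the start; "moment": the same for the moment, N m; "width": finger opening in mm.
Only numpy, scipy, OpenCV 4.12 (cv2) and the standard library are available. Lean on these libraries where they do the work, as an engineer would, in place of code of your own. Each camera call takes 0.05 s, during which the arm holds its last target. There are 200 camera calls.

### The job

The pipe in the ratchet turner was indexed one notch too far. With a fingertip lift the red pawl by its lever, out of the toothed wheel and over to the right until it rests there by itself; push the upper black-knobbed bar to the right so that the wheel turns back exactly one tooth; then push the pawl's lever back to the left so that it drops fully into the next notch. Push only, grip nothing, and leave the other things on the bench where they are.

Things in the scene. Friction and masses are not known exactly. Their poses are not given: they have to be found in the camera images.
- turner: Grey steel frame of the pipe turner, fixed; origin on the bench under the wheel's axle. x points away from its front (the side with three bars, facing the robot), y to the left seen from the front, z up. Base 250 mm wide, 12 mm high; behind the wheel, at x 19 to 31 mm, an upright plate 190 mm wide reaches 157 mm above the bench; a pipe stub turns behind it.
- wheel_axle (a point): Fixed point on the wheel's level axle (along the frame's x), 125 mm above the bench, in the plane of the three push bars, 48 mm in front of the toothed wheel's mid-plane.
- bar_knob (a point): Centre of the black ball, 20 mm across, on the end of the uppermost push bar: a radial steel rod 10 mm thick, whose ball lies 85 mm from the axle. At wheel value 0 this bar leans 0.31 rad to the left of upright; one notch further back it leans as far to the right. The other two bars stand 120 degrees apart from it.
- wheel (a joint): Angle of the toothed steel wheel (108 mm across, 16 mm thick, 10 saw teeth) with bars and pipe, rad; grows as it turns backward: clockwise from the front, the top going right. Starts at -0.07 to 0.05; a notch is 0.628. The lowered pawl leaves 0.12 of play each way. In the next notch, mid 0.628, it drops in from about 0.52 to 0.69. Stiff (2 N at the bar's end), stays where left.
- pawl_pivot (a point): Centre of the pawl's level hinge pin, fixed to the frame 89 mm right of the axle, 138 mm above the bench, in the mid-plane of the toothed wheel.
- pawl_knob (a point): Centre of the red ball, 20 mm across, on top of the pawl's lever: a red 10 mm rod up from the hinge pin, the ball 115 mm from it. With the pawl down the lever leans 0.58 rad to the left of upright; the nose is on a red arm from the hinge to the upper left, 30 degrees above level, and swings up within 72 mm of the hinge: push near the ball to stay clear of it.
- pawl (a joint): Angle of the red pawl, rad: 0 lowered, nose fully in a notch; grows as the lever swings right and the nose lifts; 1.1 at its stop, the lever then leaning 0.52 rad right. Light (under 1 N at the ball), it falls by its own weight: back to 0 below about 0.6, over to the stop above about 0.85. Reads about 0.15 with the nose on a tooth's tip.
- nut: Dark M24 nut lying loose on the bench at the turner's front left, 35x39x19 mm, origin under its centre. Not to be disturbed.
- gas_cup: Pink ceramic gas cup standing loose before the turner, 23 mm across, 45 mm high, origin under its centre. Not to be disturbed.
- bolt: Bright M12 bolt lying loose to the right of the turner, 22x68x19 mm, origin under its centre. Not to be disturbed.
- marker: Yellow paint marker lying loose on the right half of the bench, 16x131x18 mm, origin under its centre. Not to be disturbed.
- magnet_block: Blue magnet block with a pale band, loose, 35x51x30 mm, origin under its centre. Not to be disturbed.
- dip_tin: Round blue tin with a pale lid, loose at the back, 72 mm across, 60 mm high, origin under its centre. Not to be disturbed.
- spray_can: Upright green and white spray can, loose at the back right, 67 mm across, 205 mm high, origin under its centre. Not to be disturbed.

How it is judged:
By the outcome, as a careful person would: the job done as asked, in the order asked, and still so for the second after the job is handed in, with the robot touching nothing.
It also fails if it takes over 58 s, if anything falls off the work surface, if the arm or the gripper's body presses on something with over 40 N, if the wrist force passes 120 N, or if a joint passes its speed limit or range.

## Working session

There is one attempt and no reset: what is moved stays moved. The work goes in short steps, Python scripts to look and compute and a tool call to move; the robot and the scene stay as the last step left them, time stands still between calls to the robot, and variables do not carry over. Pictures are saved under pics/ and viewed, on a budget of 10 in all, crops included, one or two more only if the job needs it, and the job is handed in when it is done.

Besides the shell and the picture viewer there is one more tool, called after "Emit:" in YAML: its name, and indented under it one key for each argument. jog_arm: Moves the arm, as the interface text tells. Its arguments: {"type":"object","properties":{"motion":{"type":"array"},"newtons":{"type":"number"}},"required":["motion"]}

```bash
mkdir -p pics; ls; cat > h.py <<'E'
import numpy as np, cv2
from station import robot
from scipy.spatial.transform import Rotation as Rt
def pix2w(cam,u,v,d):
    m=robot.camera_model(cam) if isinstance(cam,str) else cam
    p=cv2.undistortPoints(np.array([[[u,v]]],float),np.array(m["mtx"]),np.array(m["distortion"]))[0,0]
    c=np.array([p[0]*d,p[1]*d,d]); return np.array(m["R"]).T@(c-np.array(m["t"]))
def w2pix(cam,X):
    m=robot.camera_model(cam) if isinstance(cam,str) else cam
    r,_=cv2.Rodrigues(np.array(m["R"],float)); return cv2.projectPoints(np.array(X,float).reshape(-1,1,3),r,np.array(m["t"],float),np.array(m["mtx"],float),np.array(m["distortion"],float))[0][:,0]
E
python3 - <<'E'
from h import *
o=robot.get_obs();print(o)
for c in ["side","top"]:
    im,d=robot.get_image(c);cv2.imwrite(f"pics/{c}0.png",im);np.save(f"d_{c}.npy",d)
    m=robot.camera_model(c);print(c,np.round(-np.array(m["R"]).T@m["t"]),np.round(m["R"],2).tolist())
    for t in ["turner","bar_knob","pawl_knob","wheel","pawl","spray_can","dip_tin","gas_cup","nut","bolt","marker","magnet_block"]:
        for r in robot.look_for(t,c)[:2]:
            u,v=r["extent"][:2];dd=d[int(v),int(u)]
            print(c,t,round(r["confidence"],2),np.round(r["extent"]),np.round(pix2w(c,u,v,dd)))
E
```

```text
pics
{'time_s': 0.0, 'joints': array([-1.35614888e+00,  2.45802824e-01,  1.55899356e+00, -2.25291946e-06,
        1.33872447e+00, -1.74079352e-01]), 'joint_velocities': array([ 0.00082975, -0.00051116,  0.0017996 , -0.00050111, -0.00066377,
        0.00072245]), 'joint_efforts': array([-2.03862810e-04, -4.15835702e+01, -3.14603126e+01,  6.86009112e-02,
        3.32002121e-02, -1.26629316e-04]), 'eef_pos': array([ 246.23178396, -600.84524128,  175.46362413]), 'tool_rot': array([ 8.30364290e-01, -5.57220079e-01, -6.96168557e-04, -6.66964597e-04]), 'ft_force': array([ 0.33074905,  0.64449913, -0.41893417]), 'moment': array([-0.03312903,  0.0098128 ,  0.01679387]), 'width': 94.28824919846777}
side [413. 891. 766.] [[-0.99, -0.17, -0.01], [-0.1, 0.59, -0.8], [0.14, -0.79, -0.6]]
side turner 0.97 [299. 293.  93. 122.] [541. 382. 153.]
side turner 0.36 [315. 244.  13.  28.] [529. 263. 181.]
side bar_knob 0.64 [297. 290.  92.  71.] [547. 375. 155.]
side pawl_knob 0.54 [315. 246.  12.  30.] [530. 262. 175.]
side wheel 0.87 [297. 289.  95.  78.] [558. 335. 110.]
side wheel 0.4 [296. 163.  22. 
[... 790 characters left out ...]
16], [0.16, 0.01, -0.99]]
top turner 0.7 [244. 204.  90.  84.] [526. 252. 189.]
top bar_knob 0.77 [234. 196.  57.  74.] [552. 282. 158.]
top pawl_knob 0.49 [241. 206.  37.  15.] [524. 263. 168.]
top wheel 0.91 [233. 197.  53.  74.] [550. 286. 155.]
top pawl 0.78 [243. 202.  39.  10.] [529. 253. 198.]
top pawl 0.37 [235. 198.  54.  76.] [549. 282. 153.]
top spray_can 0.89 [414. 150.  38.  42.] [ 660. -195.  176.]
top gas_cup 0.57 [236. 261.   7.   8.] [388. 298.  46.]
top nut 0.57 [201. 263.  18.  20.] [385. 408.   5.]
top marker 0.63 [431. 237.   8.  48.] [ 443. -261.   15.]
top marker 0.36 [240. 202.  93.  83.] [530. 259. 201.]
top magnet_block 0.64 [392. 197.  19.  18.] [ 558. -152.   32.]
```

```bash
python3 - <<'E'
import cv2,numpy as np
a=cv2.imread("pics/side0.png")[215:375,220:400];b=cv2.imread("pics/top0.png")[140:290,170:320]
a=cv2.resize(a,None,fx=3.75,fy=3.75,interpolation=3)[:600];a=cv2.resize(a,(400,360));b=cv2.resize(b,(390,390),interpolation=3)
c=np.zeros((400,800,3),np.uint8);c[:360,:400]=a;c[:390,405:795]=b
cv2.imwrite("pics/v1.png",c)
E
```

```text
(no output)
```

View pics/v1.png

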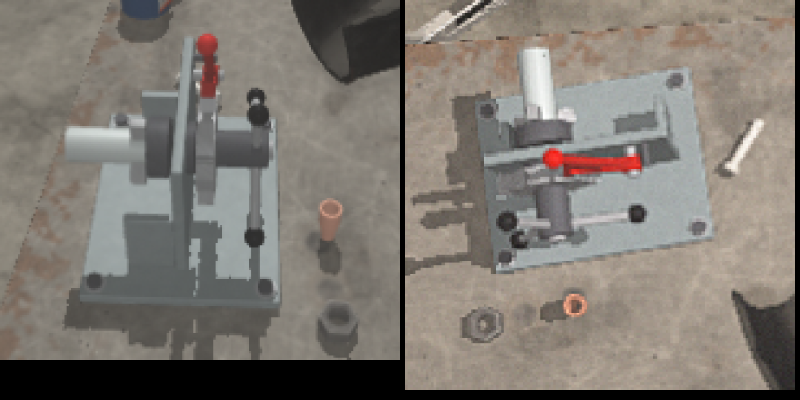

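```bash
cat > fit.py <<'E'
from h import *
from scipy.optimize import least_squares
S=lambda x,y:(220+x/2.2222,215+y/2.25); T=lambda x,y:(170+(x-405)/2.6,140+y/2.6)
def model(p):
    x,y,yaw,th=p; c,s=np.cos(yaw),np.sin(yaw)
    L=[(0,-89+115*np.sin(.58),138+115*np.cos(.58))]
    for k in (0,2*np.pi/3,-2*np.pi/3):
        a=.31-th+k; L.append((-48,85*np.sin(a),125+85*np.cos(a)))
    L=np.array(L); return np.c_[x+c*L[:,0]-s*L[:,1],y+s*L[:,0]+c*L[:,1],L[:,2]]
if __name__=="__main__":
    top=np.array([T(553,157),T(507,219),T(519,241),T(637,213)])
    best=None
    for sw in (0,1):
        r,u=[(257,95),(259,114)][::1-2*sw]
        side=np.array([S(207,44),S(*u),S(254,237),S(*r)])
        ms,mt=robot.camera_model("side"),robot.camera_model("top")
        f=lambda p:np.r_[(w2pix(ms,model(p))-side).ravel(),(w2pix(mt,model(p))-top).ravel()]
        R=least_squares(f,[540,282,.1,0],x_scale=[10,10,.1,.1]);print(sw,R.cost,np.round(R.x,3));print(np.round(R.fun.reshape(-1,2),1).tolist())
        if best is None or R.cost<best.cost: best=R
    np.save("p.npy",best.x); print(np.round(model(best.x)))
E
python3 fit.py; python3 -c "
from h import *
for c in('side','top'):
  print(c,robot.camera_model(c)['mtx'])"
```

```text
0 4.741434330601678 [ 5.24456e+02  3.15143e+02  1.32000e-01 -7.10000e-02]
[[0.3, -0.8], [-0.3, -1.0], [0.3, -1.6], [-0.3, -0.4], [-0.9, 0.5], [-0.9, 0.7], [-0.8, -0.9], [-0.9, 0.1]]
1 31.410007280823812 [5.24564e+02 3.14896e+02 1.26000e-01 7.00000e-02]
[[0.3, -0.9], [0.6, 2.1], [0.1, -0.6], [-1.1, -4.6], [-0.8, 0.5], [3.2, -0.2], [-4.5, -0.8], [-1.3, 0.8]]
[[528. 289. 234.]
 [473. 340. 204.]
 [470. 361.  58.]
 [488. 225. 113.]]
side [[391.69905921   0.         316.58613896]
 [  0.         391.69905921 204.38491496]
 [  0.           0.           1.        ]]
top [[471.67885209   0.         313.89219213]
 [  0.         471.67885209 201.04393182]
 [  0.           0.           1.        ]]
```

```bash
cat > go.py <<'E'
# prints tool-axis shift and rotvec to reach frame-target (turner coords) or world target
import sys
from h import *
def plan(W,yawx=None,o=None):
    o=o or robot.get_obs(); R=Rt.from_quat(o["tool_rot"]); sh=R.inv().apply(np.array(W)-o["eef_pos"])
    p=np.load("p.npy"); a=p[2]-np.pi/2  # tool x along frame -y
    Rg=Rt.from_matrix(np.array([[np.cos(a),np.sin(a),0],[np.sin(a),-np.cos(a),0],[0,0,-1]]).T.T)
    return np.round(sh,1),np.round((R.inv()*Rg).as_rotvec(),3)
def f2w(F):
    x,y,yaw,_=np.load("p.npy");c,s=np.cos(yaw),np.sin(yaw);return np.array([x+c*F[0]-s*F[1],y+s*F[0]+c*F[1],F[2]])
def w2f(W):
    x,y,yaw,_=np.load("p.npy");c,s=np.cos(yaw),np.sin(yaw);dx,dy=W[0]-x,W[1]-y;return np.array([c*dx+s*dy,-s*dx+c*dy,W[2]])
if __name__=="__main__":
    o=robot.get_obs();print("t",round(o["time_s"],2),"tcp",np.round(o["eef_pos"],1),"frame",np.round(w2f(o["eef_pos"]),1),"F",np.round(o["ft_force"],1))
    v=[float(a) for a in sys.argv[2:5]]
    if v: print(plan(f2w(v) if sys.argv[1]=="f" else v,o=o))
E
python3 go.py w 380 -160 380; python3 -c "
from h import *
print(robot.pinch_z);m=robot.camera_model('wrist');R=np.array(m['R']);o=robot.get_obs();T=Rt.from_quat(o['tool_rot'])
print(T.inv().apply(-R.T@m['t']-o['eef_pos']),np.round(R@T.as_matrix(),2).tolist(),m['mtx'][0])"
```

```text
t 1.3 tcp [ 246.4 -601.5  176.6] frame [-396.1 -872.2  176.6] F [-0.1 -0.1  0.1]
(array([-357.9, -291. , -203.4]), array([-0.   ,  0.   ,  0.257]))
18.8
[   0.53049697  -80.85839086 -207.4356909 ] [[1.0, 0.0, -0.0], [-0.0, 0.96, -0.28], [0.0, 0.28, 0.96]] [286.46566135   0.         320.76372025]
```

Emit:
jog_arm:
  motion:
    - [-20,-15,-60,0,0,0.1,1]
    - [-358,-291,-203,0,0,0.257,1]
    - [-358,-291,-203,0,0,0.257,1]
    - [-358,-291,-203,0,0,0.257,1]
    - [-358,-291,-203,0,0,0.257,1]

```text
time_s: 1.92
eef_pos: [321.9, -349.5, 313.8]
tool_rot: [0.752, -0.659, 0.0, 0.0]
ft_force: [0.7, 0.1, -0.0]
width: 47.5
```

```bash
python3 go.py w 480 180 380
```

```text
t 1.93 tcp [ 321.9 -349.5  313.8] frame [-288.2 -632.2  313.8] F [ 0.7  0.1 -0. ]
(array([-504.2, -226.1,  -66.3]), array([-0.   , -0.   , -0.001]))
```

Emit:
jog_arm:
  motion:
    - [-505,-226,-66,0,0,0,1]
    - [-505,-226,-66,0,0,0,1]
    - [-505,-226,-66,0,0,0,1]
    - [-505,-226,-66,0,0,0,1]
    - [-505,-226,-66,0,0,0,1]

```text
time_s: 2.55
eef_pos: [410.2, -51.9, 350.7]
tool_rot: [0.752, -0.659, 0.001, -0.0]
ft_force: [0.7, -0.1, 0.8]
width: 0.6
```

```bash
python3 go.py f -20 -20 390
```

```text
t 2.55 tcp [410.2 -51.9 350.7] frame [-161.5 -348.9  350.7] F [ 0.7 -0.1  0.8]
(array([-328.9, -141.4,  -39.4]), array([-0.001, -0.001, -0.   ]))
```

Emit:
jog_arm:
  motion:
    - [-329,-141,-40,0,0,0,1]
    - [-329,-141,-40,0,0,0,1]
    - [-329,-141,-40,0,0,0,1]
    - [-329,-141,-40,0,0,0,1]
    - [-329,-141,-40,0,0,0,1]

```text
time_s: 3.18
eef_pos: [494.0, 247.4, 385.3]
tool_rot: [0.752, -0.659, 0.0, -0.0]
ft_force: [0.7, -0.6, 0.2]
width: 0.5
```

Emit:
jog_arm:
  motion:
    - [-60,-20,0,0,0,0,1]
    - [-60,-20,0,0,0,0,1]
    - [-60,-20,0,0,0,0,1]
    - [-60,-20,0,0,0,0,1]

```text
time_s: 3.68
eef_pos: [505.9, 306.1, 385.4]
tool_rot: [0.752, -0.66, 0.0, -0.0]
ft_force: [-0.1, 0.3, 0.8]
width: 0.7
```

```bash
python3 go.py; python3 - <<'E'
from h import *
from fit import model
m=robot.camera_model("wrist");im,d=robot.get_image("wrist");cv2.imwrite("pics/w1.png",im);np.save("d_w1.npy",d)
import pickle;pickle.dump(m,open("w1.pkl","wb"))
q=w2pix(m,model(np.load("p.npy")));print(np.round(q))
v=im.copy()
for a in q: cv2.drawMarker(v,tuple(int(t) for t in a),(0,255,0),0,12)
cv2.imwrite("pics/w1v.png",v)
for t in ["bar_knob","pawl_knob","turner"]:
    for r in robot.look_for(t,"wrist")[:2]: print(t,round(r["confidence"],2),np.round(r["extent"]))
E
```

```text
t 3.67 tcp [505.9 306.1 385.4] frame [-19.6  -6.5 385.4] F [-0.1  0.3  0.8]
[[336. 165.]
 [293. 195.]
 [289. 174.]
 [366. 180.]]
bar_knob 0.95 [326. 129.  91. 146.]
pawl_knob 0.89 [352. 161.  50.  25.]
pawl_knob 0.32 [335. 130. 134. 144.]
turner 0.8 [332. 130. 136. 139.]
```

View pics/w1v.png

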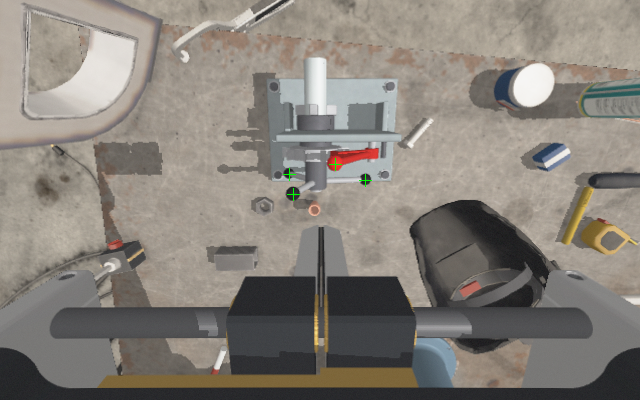

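```bash
python3 - <<'E'
from h import *
import pickle
from fit import *
m=pickle.load(open("w1.pkl","rb"));im=cv2.imread("pics/w1.png");d=np.load("d_w1.npy")
for u,v in [(70,20),(120,60),(150,30),(60,90)]: print((u,v),np.round(pix2w(m,u,v,d[v,u])))
top=np.array([T(553,157),T(507,219),T(519,241),T(637,213)])
side=np.array([S(207,44),S(259,114),S(254,237),S(257,95)])  # placeholder order
side=np.array([S(207,44),S(259,114),S(254,237),S(257,95)])
q0=w2pix(m,model(np.load("p.npy")));w=[]
for i,(u,v) in enumerate(q0):
    u,v=int(round(u)),int(round(v));c=im[v-9:v+10,u-9:u+10].astype(int)
    mask=(c.max(2)<70) if i else ((c[...,2]>130)&(c[...,1]<70))
    mask=cv2.morphologyEx(mask.astype(np.uint8),cv2.MORPH_OPEN,cv2.getStructuringElement(2,(5,5)))
    ys,xs=np.nonzero(mask);w.append((u-9+xs.mean(),v-9+ys.mean()));print(i,mask.sum(),np.round(w[-1],1),np.round(q0[i],1))
w=np.array(w)
ms,mt=robot.camera_model("side"),robot.camera_model("top")
def f(p): 
    M=model(p);return np.r_[(w2pix(ms,M)-side).ravel(),(w2pix(mt,M)-top).ravel(),2*(w2pix(m,M)-w).ravel()]
for g in (f,lambda p:(w2pix(m,model(p))-w).ravel()):
    R=least_squares(g,np.load("p.npy"),x_scale=[10,10,.1,.1]);print(R.cost,np.round(R.x,3));print(np.round(R.fun.reshape(-1,2),1).tolist())
    if g is f: np.save("p.npy",R.x)
E
```

```text
(70, 20) [661. 655. 168.]
(120, 60) [630. 667.  57.]
(150, 30) [686. 626.  36.]
(60, 90) [568. 746.  89.]
0 200 [336.  161.7] [335.5 164.8]
1 121 [292. 193.] [293.2 195. ]
2 34 [286.9 171.5] [289.2 174.2]
3 73 [365.3 178.8] [365.5 180.5]
22.664301067436764 [ 5.27523e+02  3.16027e+02  1.18000e-01 -6.30000e-02]
[[-1.1, -0.7], [-2.1, -0.9], [-1.5, -1.2], [-1.1, 0.1], [-1.3, -0.6], [-1.3, -0.6], [-1.5, -2.2], [-1.5, -0.5], [-1.7, 1.7], [1.4, -0.8], [2.7, 1.6], [-1.0, 0.8]]
2.043352279282935 [ 5.28219e+02  3.16115e+02  1.13000e-01 -5.90000e-02]
[[-0.8, 0.4], [0.7, -1.0], [1.1, 0.3], [-0.7, 0.2]]
```

```bash
python3 go.py f 0 18 226
```

```text
t 3.88 tcp [505.9 306.4 385.3] frame [-22.6  -7.  385.3] F [ 0.8  0.1 -0. ]
(array([-24.7, -22.8, 159.3]), array([-0.001,  0.   ,  0.013]))
```

Emit:
jog_arm:
  motion:
    - [-25,-23,20,0,0,-0.0,1]
    - [-25,-23,75,0,0,0,1]
    - [-25,-23,125,0,0,0,1]
    - [-25,-23,159,0,0,0,1]
    - [-25,-23,159,0,0,0,1]

```text
time_s: 4.5
eef_pos: [523.5, 333.9, 222.6]
tool_rot: [0.752, -0.659, -0.001, 0.003]
ft_force: [-0.3, 0.2, 0.7]
width: 0.5
```

```bash
python3 go.py f 0 -20 230; python3 - <<'E'
from h import *
im,d=robot.get_image("wrist");a=cv2.resize(im[60:260,200:440],None,fx=2,fy=2)
im,d=robot.get_image("side");b=cv2.resize(im[200:340,240:400],None,fx=2,fy=2)
c=np.zeros((400,800,3),np.uint8);c[:,:480]=a;c[:280,480:800]=b;cv2.imwrite("pics/v3.png",c)
E
```

```text
t 4.5 tcp [523.5 333.9 222.6] frame [ -1.9  18.2 222.6] F [-0.3  0.2  0.7]
(array([38.2, -1.3, -7.4]), array([ 0.006, -0.002,  0.013]))
```

View pics/v3.png

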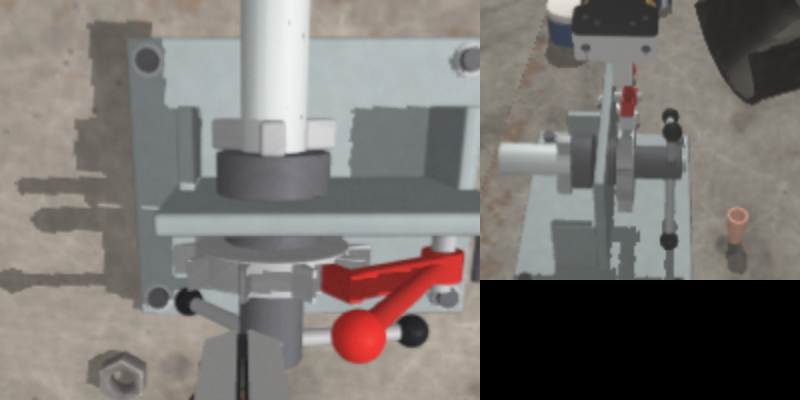

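Emit:
jog_arm:
  motion:
    - [15,-1,0,0,0,0,1]
    - [28,-1,0,0,0,0,1]
    - [42,-1,-3,0,0,0,1]
    - [56,-1,-6,0,0,0,1]
    - [70,-1,-9,0,0,0,1]

```text
time_s: 5.22
eef_pos: [535.7, 264.7, 235.2]
tool_rot: [0.752, -0.659, 0.0, -0.0]
ft_force: [-0.4, -0.3, 0.1]
width: 0.7
```

```bash
python3 go.py f 0 -106 235; python3 - <<'E'
from h import *
im,d=robot.get_image("wrist");a=cv2.resize(im[60:260,200:440],None,fx=2,fy=2)
cv2.imwrite("pics/v4.png",a)
E
```

```text
t 5.22 tcp [535.7 264.7 235.2] frame [  2.1 -51.9 235.2] F [-0.4 -0.3  0.1]
(array([54.1,  2.9,  0.2]), array([-0.   ,  0.   ,  0.014]))
```

View pics/v4.png

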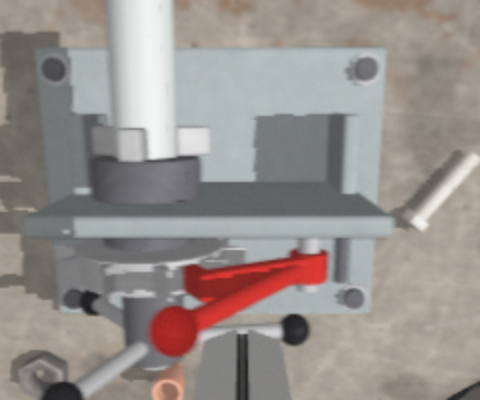

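```bash
python3 - <<'E'
from h import *
from go import w2f
m=robot.camera_model("wrist");im,d=robot.get_image("wrist");o=robot.get_obs()
u,v=200+173/2,60+332/2
for du,dv in [(0,0),(-8,0),(0,-8),(0,8)]:
    W=pix2w(m,u+du,v+dv,d[int(v+dv),int(u+du)]);print(np.round(d[int(v+dv),int(u+du)]),np.round(W,1),np.round(w2f(W),1))
for u,v in [(310,228),(310,235),(330,230),(320,232),(305,245),(335,245),(298,255),(342,255)]:
    W=pix2w(m,u,v,d[v,u]);print("finger",u,v,np.round(d[v,u]),np.round(W,1),np.round(w2f(W),1),Rt.from_quat(o["tool_rot"]).inv().apply(W-o["eef_pos"]).round(1))
print(w2pix(m,o["eef_pos"]))
E
```

```text
215.0 [533.1 288.5 242.1] [  2.3 -28.  242.1]
214.0 [533.  294.3 243.9] [  2.9 -22.2 243.9]
216.0 [538.5 289.3 239.6] [  7.7 -27.8 239.6]
217.0 [526.9 287.9 242.7] [ -3.9 -27.9 242.7]
finger 310 228 186.0 [545.3 271.2 270.2] [ 12.4 -46.6 270.2] [ -5.5 -10.1 -34.8]
finger 310 235 176.0 [545.1 270.8 280.8] [ 12.1 -46.9 280.8] [ -5.1  -9.8 -45.3]
finger 330 230 183.0 [547.  258.5 273.6] [ 12.5 -59.4 273.6] [  7.4 -10.1 -38.1]
finger 320 232 183.0 [544.8 264.6 273.5] [ 11.1 -53.1 273.5] [  1.   -8.7 -38.1]
finger 305 245 162.0 [545.  273.2 295.3] [ 12.3 -44.6 295.3] [ -7.4 -10.1 -59.8]
finger 335 245 161.0 [547.4 256.4 295.8] [ 12.8 -61.5 295.8] [  9.5 -10.3 -60.3]
finger 298 255 151.0 [544.3 276.2 306.7] [ 12.  -41.5 306.7] [-10.5  -9.8 -71.2]
finger 342 255 152.0 [546.8 253.1 305.8] [ 11.8 -64.8 305.8] [ 12.7  -9.3 -70.3]
[[318.75016001 222.93290445]]
```

```bash
python3 - <<'E'
from h import *
m=robot.camera_model("wrist");im,d=robot.get_image("wrist");o=robot.get_obs();T=Rt.from_quat(o["tool_rot"])
for u in (308,320,332):
  for v in range(214,242,3):
    W=pix2w(m,u,v,d[v,u]);print(u,v,im[v,u],np.round(d[v,u]),T.inv().apply(W-o["eef_pos"]).round(1))
im,d=robot.get_image("side");
b=cv2.resize(im[190:290,265:365],None,fx=6,fy=6,interpolation=3)
ms=robot.camera_model("side")
for dz in (0,20,50):
    q=w2pix(ms,o["eef_pos"]+[0,0,dz])[0];print(q);cv2.drawMarker(b,(int((q[0]-265)*6),int((q[1]-190)*6)),(0,255,0),0,14)
cv2.imwrite("pics/v5.png",b)
E
```

```text
308 214 [ 49  55 203] 241.0 [-9.4 -0.5 19.6]
308 217 [ 49  55 213] 240.0 [-9.4  1.6 18. ]
308 220 [ 72  79 194] 243.0 [-9.5  5.  19.9]
308 223 [125 127 128] 346.0 [-14.   45.  115.6]
308 226 [199 196 195] 343.0 [-13.9  47.4 111.8]
308 229 [131 132 132] 184.0 [ -6.9 -10.3 -36.8]
308 232 [130 132 132] 181.0 [ -6.8  -9.7 -40.3]
308 235 [130 130 132] 175.0 [ -6.5 -10.3 -46.3]
308 238 [132 133 134] 171.0 [ -6.4 -10.2 -50.4]
308 241 [129 129 131] 168.0 [ -6.2  -9.6 -53.4]
320 214 [107 110 185] 258.0 [ 0.7  5.2 35.6]
320 217 [134 145 151] 471.0 [  0.3  81.3 235.6]
320 220 [149 158 167] 473.0 [2.00e-01 8.67e+01 2.36e+02]
320 223 [147 147 146] 349.0 [  0.5  46.2 118.5]
320 226 [195 193 192] 346.0 [  0.5  48.6 115. ]
320 229 [69 66 68] 188.0 [  0.8  -8.8 -33.1]
320 232 [59 62 63] 183.0 [  0.8  -8.7 -37.9]
320 235 [61 63 65] 179.0 [  0.8  -8.4 -42. ]
320 238 [61 61 63] 173.0 [  0.8  -9.1 -48. ]
320 241 [57 56 59] 171.0 [  0.8  -8.2 -50.5]
332 214 [177 177 168] 457.0 [ 19.4  71.8 223.6]
332 217 [152 163 173] 470.0 [ 19.9  81.  234.6]
332 220 [149 159 169] 473.0 [ 20.   86.7 235.8]
332 223 [165 163 164] 347.0 [ 15.   45.5 116.6]
332 226 [208 205 204] 347.0 [ 15.   49.1 116.1]
332 229 [129 132 131] 184.0 [  8.5 -10.4 -37. ]
332 232 [129 131 132] 180.0 [  8.3 -10.  -41. ]
332 235 [130 130 132] 176.0 [  8.2  -9.7 -44.9]
332 238 [128 130 132] 171.0 [  8.   -9.9 -50. ]
332 241 [130 131 131] 167.0 [  7.8 -10.1 -54.4]
[311.80601564 225.5501052 ]
[311.68119763 218.16917685]
[311.48746462 206.67994713]
```

View pics/v5.png

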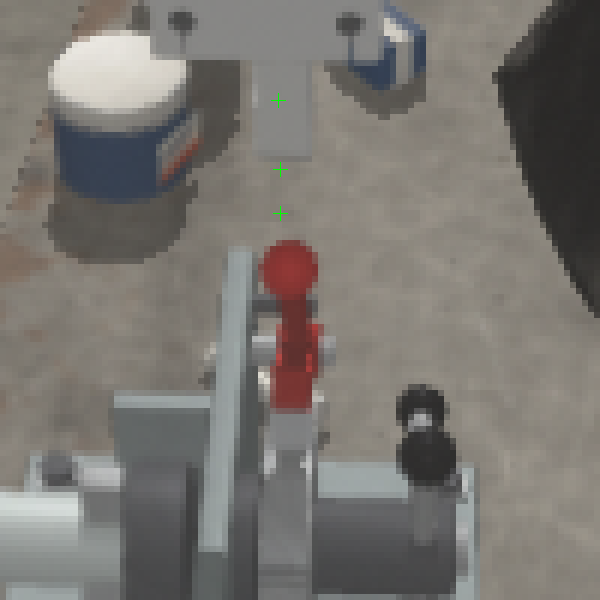

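```bash
python3 go.py f -1 18 191
```

```text
t 5.42 tcp [535.6 265.6 234.9] frame [  2.1 -51.  234.9] F [-0.3  0.4  0. ]
(array([-69. ,   2.2,  43.9]), array([-0.   ,  0.   ,  0.014]))
```

Emit:
jog_arm:
  motion:
    - [-50,1,0,0,0,0,1]
    - [-69,2,0,0,0,0,1]
    - [-69,2,20,0,0,0,1]
    - [-69,2,44,0,0,0,1]
    - [-69,2,44,0,0,0,1]

```text
time_s: 6.05
eef_pos: [522.6, 332.3, 186.9]
tool_rot: [0.752, -0.659, -0.001, 0.003]
ft_force: [0.6, 0.3, 0.4]
width: 0.5
```

```bash
python3 go.py f 0 -30 195; python3 - <<'E'
from h import *
m=robot.camera_model("wrist");im,d=robot.get_image("wrist");o=robot.get_obs();T=Rt.from_quat(o["tool_rot"])
k=(im[...,2]>130)&(im[...,1]<80)&(im[...,0]<80)&(d<235)&(d>150);v,u=np.nonzero(k);print(k.sum(),u.mean(),v.mean(),d[k].min())
u0,v0=int(u.mean()),int(v.mean());print(T.inv().apply(pix2w(m,u0,v0,d[v0,u0])-o["eef_pos"]))
im,d=robot.get_image("side");cv2.imwrite("pics/v6.png",cv2.resize(im[190:290,265:365],None,fx=5,fy=5,interpolation=3))
E
```

```text
t 6.05 tcp [522.6 332.3 186.9] frame [ -3.   16.7 186.9] F [0.6 0.3 0.4]
(array([46.8, -2.3, -8. ]), array([ 0.006, -0.002,  0.014]))
1390 394.5661870503597 237.3 164.50966
[ 44.59235849  -9.46603137 -47.69197895]
```

View pics/v6.png

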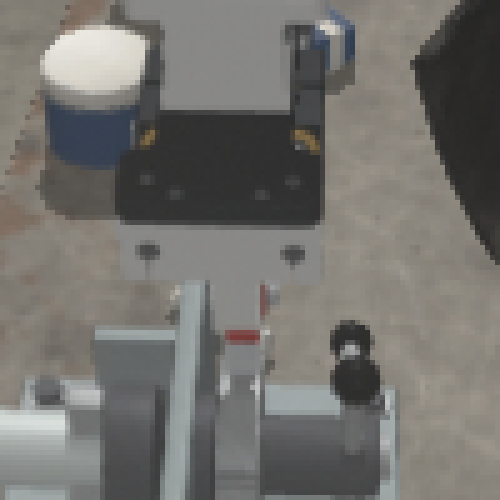

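Emit:
jog_arm:
  motion:
    - [15,-4,0,0,0,0,1]
    - [28,-4,0,0,0,0,1]
    - [40,-4,-2,0,0,0,1]
    - [52,-3,-5,0,0,0,1]
    - [64,-3,-8,0,0,0,1]

```text
time_s: 6.78
eef_pos: [535.9, 269.9, 199.2]
tool_rot: [0.752, -0.659, 0.0, -0.0]
ft_force: [-0.3, 1.2, 0.3]
width: 0.7
```

```bash
python3 go.py f 0 -105 202; python3 - <<'E'
from h import *
m=robot.camera_model("wrist");im,d=robot.get_image("wrist");cv2.imwrite("pics/w7.png",im)
cv2.imwrite("pics/v7.png",im[60:280,200:520])
E
```

```text
t 6.78 tcp [535.9 269.9 199.2] frame [  2.9 -46.7 199.2] F [-0.3  1.2  0.3]
(array([58.2,  3.7, -2.8]), array([-0.   , -0.   ,  0.014]))
```

View pics/v7.png

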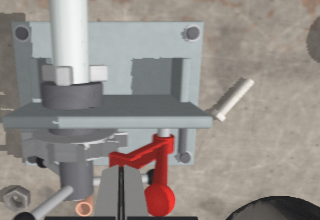

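Emit:
jog_arm:
  motion:
    - [12,1,0,0,0,0,1]
    - [24,2,0,0,0,0,1]
    - [36,3,0,0,0,0,1]
    - [48,3,2,0,0,0,1]
    - [58,4,2,0,0,0,1]

```text
time_s: 7.45
eef_pos: [539.4, 212.0, 196.4]
tool_rot: [0.752, -0.659, -0.0, 0.0]
ft_force: [0.6, 0.9, -0.0]
width: 0.6
```

```bash
python3 go.py f 0 -115 200;  python3 - <<'E'
from h import *
im,d=robot.get_image("top");cv2.imwrite("pics/t8.png",im);
m=robot.camera_model("wrist");im,d=robot.get_image("wrist");cv2.imwrite("pics/w8.png",im)
k=(im[...,2]>130)&(im[...,1]<80)&(im[...,0]<80)&(d<300)&(d>100);v,u=np.nonzero(k);print(k.sum(),u.max(),v.max())
i=v>v.max()-25;u0,v0=int(u[i].mean()),int(v[i].mean());print(u0,v0,d[v0,u0])
from go import w2f
print(w2f(pix2w(m,u0,v0,d[v0,u0])))
E
```

```text
t 7.45 tcp [539.4 212.  196.4] frame [  -0.4 -104.7  196.4] F [ 0.6  0.9 -0. ]
(array([10.3, -0.3, -3.6]), array([ 0.001, -0.   ,  0.014]))
1278 397 260
382 246 171.51636
[   5.23107714 -142.63876803  247.3981425 ]
```

```bash
python3 go.py f -48 74 212;python3 go.py f -48 74 164
```

```text
t 7.55 tcp [539.6 211.9 196.7] frame [  -0.3 -104.8  196.7] F [-0.3 -0.3 -0.1]
(array([-179.4,   45.4,  -15.3]), array([ 0.   , -0.   ,  0.013]))
t 7.55 tcp [539.6 211.9 196.7] frame [  -0.3 -104.8  196.7] F [-0.3 -0.3 -0.1]
(array([-179.4,   45.4,   32.7]), array([ 0.   , -0.   ,  0.013]))
```

Emit:
jog_arm:
  motion:
    - [-20,5,-16,0,0,0,1]
    - [-80,20,-16,0,0,0.013,1]
    - [-135,35,-16,0,0,0.013,1]
    - [-179,45,-16,0,0,0.013,1]
    - [-179,45,-16,0,0,0.013,1]

```text
time_s: 8.18
eef_pos: [469.4, 388.3, 214.1]
tool_rot: [0.75, -0.662, -0.0, -0.001]
ft_force: [1.4, -0.4, -0.6]
width: 0.6
```

Emit:
jog_arm:
  motion:
    - [0,0,20,0,0,0,1]
    - [0,0,46,0,0,0,1]
    - [0,0,48,0,0,0,1]

```text
time_s: 8.55
eef_pos: [469.9, 382.6, 161.5]
tool_rot: [0.747, -0.664, -0.001, 0.003]
ft_force: [0.6, -0.5, -0.2]
width: 1.0
```

```bash
python3 go.py f -48 30 164; python3 - <<'E'
from h import *
m=robot.camera_model("wrist");im,d=robot.get_image("wrist");cv2.imwrite("pics/w9.png",im)
a=im[60:280,180:480]
im,d=robot.get_image("side");b=cv2.resize(im[190:290,265:365],None,fx=4,fy=4,interpolation=3)
c=np.zeros((440,800,3),np.uint8);c[:220,:300]=a;c[:400,400:]=b;cv2.imwrite("pics/v9.png",c)
E
```

```text
t 8.55 tcp [469.9 382.6 161.5] frame [-49.4  72.8 161.5] F [ 0.6 -0.5 -0.2]
(array([42.8, -1.4, -2.5]), array([ 0.006, -0.002, -0.   ]))
```

View pics/v9.png

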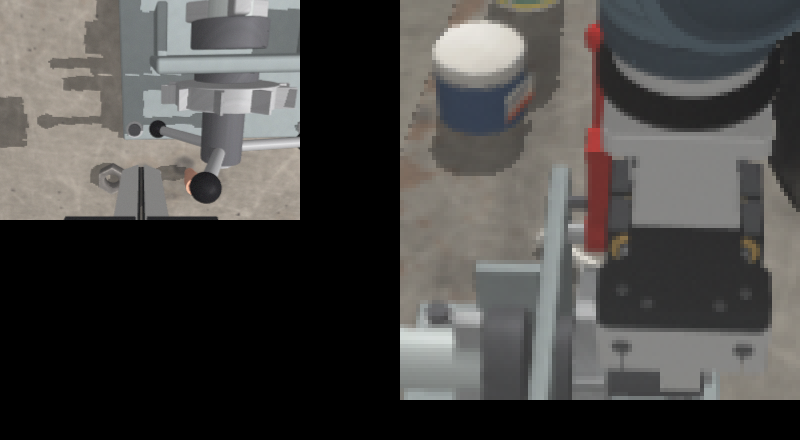

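```bash
cat > knob.py <<'E'
from h import *
from go import w2f
def knob(save=None):
    m=robot.camera_model("wrist");im,d=robot.get_image("wrist");o=robot.get_obs()
    if save: cv2.imwrite(save,im)
    C=-np.array(m["R"]).T@m["t"]; best=None
    # dark round blob right of the finger with depth of the upper knob
    k=((im.max(2)<60)&(d>120)&(d<235)).astype(np.uint8);k[:,:335]=0;k[262:]=0
    n,l,s,c=cv2.connectedComponentsWithStats(k)
    i=1+np.argmax(s[1:,4]);u,v=c[i];dd=np.median(d[int(v)-2:int(v)+3,int(u)-2:int(u)+3])
    W=pix2w(m,u,v,dd);W=W+10*(W-C)/np.linalg.norm(W-C)
    F=w2f(W);print("knob px",np.round(c[i],1),"area",s[i,4],"frame",np.round(F,1),"tool",Rt.from_quat(o["tool_rot"]).inv().apply(W-o["eef_pos"]).round(1),"theta",round(.31-np.arctan2(F[1],F[2]-125),3),"r",round(np.hypot(F[1],F[2]-125),1))
if __name__=="__main__":
    knob()
E
python3 knob.py
```

```text
knob px [385.1 247.1] area 683 frame [-49.2  31.7 203.1] tool [ 42.4   2.  -37.9] theta -0.075 r 84.3
```

Emit:
jog_arm:
  motion:
    - [14,1,3,0,0,0,1]
    - [26,1,3,0,0,0,1]
    - [36,1,3,0,0,0,1]
    - [46,1,3,0,0,0,1]
    - [56,1,3,0,0,0,1]

```text
time_s: 9.32
eef_pos: [477.2, 328.0, 162.0]
tool_rot: [0.748, -0.664, 0.0, -0.0]
ft_force: [0.7, 2.2, 1.0]
width: 0.3
```

```bash
python3 go.py f -48 -4 161; python3 knob.py
```

```text
t 9.32 tcp [477.2 328.  162. ] frame [-48.6  17.8 162. ] F [0.7 2.2 1. ]
(array([21.8, -0.6,  1. ]), array([-0.   ,  0.   ,  0.001]))
knob px [357.5 249.1] area 632 frame [-47.6  -5.4 208.6] tool [ 22.2  -1.  -46.8] theta 0.375 r 83.7
```

Emit:
jog_arm:
  motion:
    - [6,0,1,0,0,0,1]
    - [11,0,1,0,0,0,1]
    - [16,0,1,0,0,0,1]
    - [17,0,1,0,0,0,1]

```text
time_s: 9.88
eef_pos: [478.6, 311.5, 160.2]
tool_rot: [0.748, -0.664, -0.0, 0.0]
ft_force: [0.3, 2.1, -1.9]
width: 0.4
```

```bash
python3 go.py f -48 -4 161; python3 knob.py
```

```text
t 9.88 tcp [478.6 311.5 160.2] frame [-49.1   1.2 160.2] F [ 0.3  2.1 -1.9]
(array([ 5.2, -1.1, -0.8]), array([ 0.001, -0.   ,  0.001]))
knob px [357.2 248.1] area 672 frame [-47.8 -21.9 205.9] tool [ 23.2  -1.3 -45.7] theta 0.574 r 83.8
```

Emit:
jog_arm:
  motion:
    - [2,-1,0,0,0,0,1]
    - [2,-1,0,0,0,0,1]

```text
time_s: 10.18
eef_pos: [480.0, 309.8, 160.6]
tool_rot: [0.748, -0.664, -0.0, 0.0]
ft_force: [-1.4, 0.7, -0.7]
width: 0.5
```

```bash
python3 go.py f -48 60 215; python3 knob.py
```

```text
t 10.18 tcp [480.  309.8 160.6] frame [-47.9  -0.6 160.6] F [-1.4  0.7 -0.7]
(array([-60.6,   0. , -54.5]), array([ 0.001, -0.   ,  0.001]))
knob px [357.1 248.6] area 629 frame [-47.5 -23.8 205.3] tool [ 23.2  -0.3 -44.6] theta 0.598 r 83.8
```

Emit:
jog_arm:
  motion:
    - [-15,0,0,0,0,0,1]
    - [-25,0,-10,0,0,0,1]
    - [-25,0,-60,0,0,0,1]
    - [-25,0,-90,0,0,0,1]
    - [-25,0,-90,0,0,0,1]

```text
time_s: 10.85
eef_pos: [479.0, 336.2, 254.8]
tool_rot: [0.748, -0.664, 0.002, -0.003]
ft_force: [-0.4, 0.8, -0.7]
width: 0.6
```

```bash
python3 go.py f 0 -196 250;
```

```text
t 10.85 tcp [479.  336.2 254.8] frame [-45.9  25.7 254.8] F [-0.4  0.8 -0.7]
(array([221.8, -45.4,   4.7]), array([-0.007,  0.002,  0.002]))
```

Emit:
jog_arm:
  motion:
    - [60,-12,0,0,0,0,1]
    - [120,-24,0,0,0,0,1]
    - [175,-36,0,0,0,0,1]
    - [222,-45,4,0,0,0,1]
    - [222,-45,4,0,0,0,1]

```text
time_s: 11.48
eef_pos: [548.1, 117.4, 244.7]
tool_rot: [0.746, -0.666, -0.001, 0.001]
ft_force: [0.3, 0.5, -0.5]
width: 0.1
```

```bash
python3 go.py f 0 -196 194; python3 - <<'E'
from h import *
from go import w2f
m=robot.camera_model("wrist");im,d=robot.get_image("wrist");cv2.imwrite("pics/w11.png",im);o=robot.get_obs()
cv2.imwrite("pics/v11.png",cv2.resize(im[80:280,140:440],None,fx=2,fy=2))
C=-np.array(m["R"]).T@m["t"]
k=((im[...,2]>130)&(im[...,1]<80)&(im[...,0]<80)&(d<300)&(d>100)).astype(np.uint8)
k=cv2.morphologyEx(k,cv2.MORPH_OPEN,cv2.getStructuringElement(2,(15,15)));v,u=np.nonzero(k);print(k.sum(),u.mean(),v.mean())
W=pix2w(m,u.mean(),v.mean(),d[int(v.mean()),int(u.mean())]);W+=10*(W-C)/np.linalg.norm(W-C);print("red ball",w2f(W),Rt.from_quat(o["tool_rot"]).inv().apply(W-o["eef_pos"]).round(1))
E
```

```text
t 11.47 tcp [548.1 117.4 244.7] frame [  -2.9 -199.7  244.7] F [ 0.3  0.5 -0.5]
(array([-3.7, -3.1, 50.7]), array([ 0.003, -0.   , -0.003]))
389 249.69151670951157 214.89460154241644
red ball [   1.70312225 -144.17870926  238.48869182] [-53.9  -4.7   6.6]
```

View pics/v11.png

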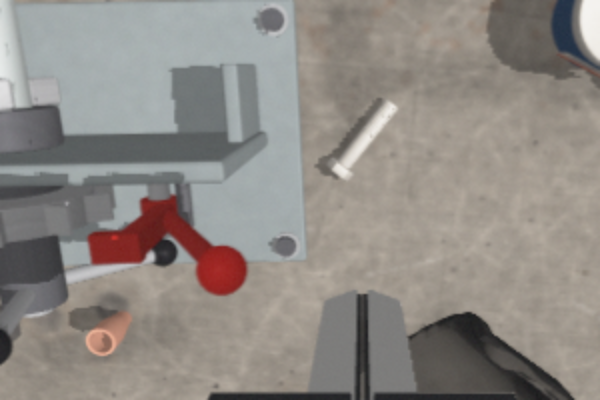

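Emit:
jog_arm:
  motion:
    - [-2,-4,20,0,0,0,1]
    - [-2,-4,48,0,0,0,1]
    - [-15,-4,48,0,0,0,1]
    - [-28,-4,47,0,0,0,1]
    - [-40,-4,46,0,0,0,1]

```text
time_s: 12.15
eef_pos: [548.0, 161.5, 202.3]
tool_rot: [0.748, -0.663, 0.001, -0.001]
ft_force: [-0.4, -0.4, 0.8]
width: 0.5
```

```bash
cat > red.py <<'E'
from h import *
from go import w2f
m=robot.camera_model("wrist");im,d=robot.get_image("wrist");o=robot.get_obs();cv2.imwrite("pics/wr.png",im)
C=-np.array(m["R"]).T@m["t"]
k=((im[...,2]>130)&(im[...,1]<80)&(im[...,0]<80)&(d<300)&(d>100)).astype(np.uint8)
k=cv2.morphologyEx(k,cv2.MORPH_OPEN,cv2.getStructuringElement(2,(17,17)));v,u=np.nonzero(k);print(k.sum(),u.mean(),v.mean())
W=pix2w(m,u.mean(),v.mean(),d[int(v.mean()),int(u.mean())]);W+=10*(W-C)/np.linalg.norm(W-C);F=w2f(W)
print("red ball",F.round(1),Rt.from_quat(o["tool_rot"]).inv().apply(W-o["eef_pos"]).round(1),"pawl",round(.58-np.arctan2(F[1]+89,F[2]-138),3),"r",np.hypot(F[1]+89,F[2]-138).round(1))
E
python3 go.py f 0 -108 204; python3 red.py
```

```text
t 12.15 tcp [548.  161.5 202.3] frame [   2.2 -155.9  202.3] F [-0.4 -0.4  0.8]
(array([-47.9,   2.1,  -1.8]), array([-0.002, -0.   ,  0.002]))
598 285.0133779264214 248.27591973244148
red ball [   0.8 -133.7  243.1] [-21.2   1.2 -40.7] pawl 0.982 r 114.2
```

Emit:
jog_arm:
  motion:
    - [-12,1,-2,0,0,0,1]
    - [-24,1,-4,0,0,0,1]
    - [-35,2,-5,0,0,0,1]
    - [-45,2,-5,0,0,0,1]
    - [-53,2,-5,0,0,0,1]

```text
time_s: 12.82
eef_pos: [539.0, 212.9, 205.6]
tool_rot: [0.748, -0.664, -0.0, 0.0]
ft_force: [0.0, -0.8, 0.6]
width: 0.4
```

```bash
python3 go.py f 0 -60 204; python3 red.py
```

```text
t 12.82 tcp [539.  212.9 205.6] frame [  -0.7 -103.7  205.6] F [ 0.  -0.8  0.6]
(array([-43.7,  -0.7,   1.6]), array([0.   , 0.   , 0.001]))
444 274.47072072072075 253.60135135135135
red ball [ -2.7 -75.6 252.4] [-27.4   1.9 -46.8] pawl 0.464 r 115.2
```

Emit:
jog_arm:
  motion:
    - [-10,0,0,0,0,0,1]
    - [-20,0,0,0,0,0,1]
    - [-20,0,0,0,0,0,1]
    - [-20,0,0,0,0,0,1]

```text
time_s: 13.38
eef_pos: [536.8, 232.1, 205.8]
tool_rot: [0.748, -0.664, 0.0, 0.0]
ft_force: [0.8, -0.2, 0.5]
width: 0.5
```

```bash
python3 go.py f 0 -60 204; python3 red.py
```

```text
t 13.38 tcp [536.8 232.1 205.8] frame [ -0.6 -84.4 205.8] F [ 0.8 -0.2  0.5]
(array([-24.4,  -0.6,   1.8]), array([ 0.   , -0.   ,  0.001]))
252 229.984126984127 232.43650793650792
red ball [  3.  -23.2 232.4] [-61.3  -3.6 -26.6] pawl -0.028 r 115.1
```

Emit:
jog_arm:
  motion:
    - [10,0,-20,0,0,0,1]
    - [10,0,-75,0,0,0,1]
    - [0,0,-130,0,0,0,1]
    - [-40,10,-175,0,0,0,1]
    - [-75,20,-180,0,0,0,1]

```text
time_s: 14.05
eef_pos: [509.5, 304.8, 392.9]
tool_rot: [0.747, -0.664, 0.003, -0.005]
ft_force: [-0.1, -0.1, -1.5]
width: 0.2
```

Emit:
jog_arm:
  motion:
    - [0,0,0,0,0,0,1]
    - [0,0,0,0,0,0,1]

```text
time_s: 14.3
eef_pos: [508.3, 303.2, 385.9]
tool_rot: [0.748, -0.664, 0.0, 0.0]
ft_force: [-0.5, -1.5, -0.0]
width: 0.6
```

```bash
python3 - <<'E'
from h import *
from fit import *
m=robot.camera_model("wrist");im,d=robot.get_image("wrist");p=np.load("p.npy");o=robot.get_obs();print(o["time_s"],o["eef_pos"])
def cent(q,i):
    u,v=int(round(q[0])),int(round(q[1]));c=im[v-11:v+12,u-11:u+12].astype(int)
    k=(c.max(2)<70) if i else ((c[...,2]>130)&(c[...,1]<70))
    k=cv2.morphologyEx(k.astype(np.uint8),cv2.MORPH_OPEN,cv2.getStructuringElement(2,(5,5)));ys,xs=np.nonzero(k)
    return (u-11+xs.mean(),v-11+ys.mean()) if len(xs) else (np.nan,)*2
p[3]=.6;q=w2pix(m,model(p));w=np.array([cent(a,i) for i,a in enumerate(q)]);print(q.round(1).tolist(),w.round(1).tolist())
use=[0,1,3];f=lambda x:(w2pix(m,model(x))-w)[use].ravel()
R=least_squares(f,p,x_scale=[10,10,.1,.1]);print(R.x.round(3),R.fun.round(1),R.cost)
def model2(x,pw):  # pawl angle check, pose fixed
    M=model(x);c,s=np.cos(x[2]),np.sin(x[2]);y=-89+115*np.sin(.58-pw);M[0]=[x[0]-s*y,x[1]+c*y,138+115*np.cos(.58-pw)];return M
for pw in (-.05,0,.05,.15): print(pw,w2pix(m,model2(R.x,pw))[0].round(1))
a=cv2.resize(im[80:260,220:460],None,fx=2,fy=2,interpolation=3)
im,d=robot.get_image("side");b=cv2.resize(im[200:340,265:365],(300,420),interpolation=3)
c=np.zeros((420,790,3),np.uint8);c[:360,:480]=a;c[:,490:]=b;cv2.imwrite("pics/v12.png",c)
E
```

```text
14.35 [508.40883179 303.00031223 385.45740274]
[[332.4, 163.9], [330.0, 194.5], [266.6, 178.9], [345.6, 174.0]] [[334.1, 161.5], [329.1, 194.4], [266.0, 179.2], [nan, nan]]Traceback (most recent call last):
  File "<stdin>", line 11, in <module>
    return func(*args, **kwargs)
    raise ValueError("Residuals are not finite in the initial point.")
ValueError: Residuals are not finite in the initial point.
```

```bash
python3 - <<'E'
from h import *
from fit import *
m=robot.camera_model("wrist");im,d=robot.get_image("wrist");p=np.load("p.npy")
for th in (.52,.6,.63,.69):
    p[3]=th;print(th,w2pix(m,model(p))[1:3].round(1).tolist())
for y in (.0,.15): 
    F=[0,-89+115*np.sin(.58-y),138+115*np.cos(.58-y)];c,s=np.cos(p[2]),np.sin(p[2]);print("pawl",y,w2pix(m,[p[0]-s*F[1],p[1]+c*F[1],F[2]]).round(1))
a=cv2.resize(im[80:260,220:460],None,fx=2,fy=2,interpolation=3)
im,d=robot.get_image("side");b=cv2.resize(im[200:340,265:365],(300,420),interpolation=3)
c=np.zeros((420,790,3),np.uint8);c[:360,:480]=a;c[:,490:]=b;cv2.imwrite("pics/v12.png",c)
E
```

```text
0.52 [[325.2, 194.9], [268.2, 178.1]]
0.6 [[329.9, 194.6], [266.5, 178.9]]
0.63 [[331.6, 194.4], [265.9, 179.2]]
0.69 [[334.9, 194.1], [264.9, 179.8]]
pawl 0.0 [[332.2 163.9]]
pawl 0.15 [[344.7 165. ]]
```

View pics/v12.png

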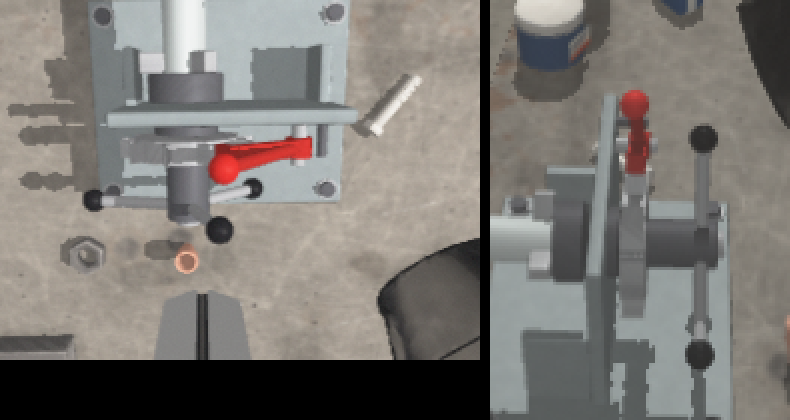

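The final view shows the red ball at about (334,162), which matches pawl ≈ 0; a nose on a tooth tip would put it near column 345. The upper knob is at about (329,194), so the wheel is at about 0.59. The gas cup, nut and bolt are where they were, and the arm is clear.

```bash
python3 -c "
from station import robot
print(robot.get_obs()['time_s']);print(robot.sign_off())"
```

```text
14.45
the job is handed in; nothing more can be done
None
```

The job is done and handed in at 14.5 s. The pawl is down in the next notch and the wheel is turned back one tooth.

- **Steps:** I pushed the pawl's lever to the right until it fell over to its stop, at about 1.07. I then pushed the upper knob right, taking the wheel from about -0.07 to 0.60. Last, I pushed the lever back left past its balance point, and the pawl dropped in by itself.
- **Last checks:** The pawl reads between -0.03 and 0.0, clearly not the 0.15 of a nose on a tooth tip. The wheel reads about 0.59 to 0.60, inside the 0.52 to 0.69 drop-in range. The arm was well clear of everything, and measured forces stayed at a few newtons.
- **What disagreed:** The shut fingertips end about 35 mm short of the stated TCP. Because of that my first push passed over the pawl's ball without touching it, so I repeated it lower. The turner's pose agreed between the cameras only to about 4 mm, so I judged the wheel by the knob as seen in the wrist camera.
- **Loose things:** The nut, gas cup and bolt looked unmoved in the final picture. I did not re-measure the marker, magnet block, dip tin or spray can; the planned moves kept well away from them.

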